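# Pack out the gap in a mould clamp

### The arm

A 6-joint arm with a two-finger parallel gripper is mounted at the origin on the work surface. World frame = base frame: x ahead of the robot, y to its left, z up, the work surface at z = 0. Lengths are in m, angles in degrees, forces in N, time in s.
With the tool pointing down it reaches from about 0.4 to 0.825 m from the base axis. Payload 7 kg.
Tool frame: the origin (TCP) lies midway between the tips of the shut fingers; the grasp point (between the pads) lies 19 mm behind it; z points along the fingers, x is the direction in which the jaws open and shut, and the axes are right-handed (so a half turn about z gives the same grasp; the last joint's range is limited). The gripper opens to 88 mm and grips with 3 to 60 N. Pads are 19 mm wide; open, the fingers measure 130 mm over their backs; the gripper's body (78 mm by 193 mm) begins 47 mm behind the grasp point.
Start: joints at [-56.946, 20.546, 0.682, 0, -70.136, -16.507], TCP at [0.192, -0.647, 0.191] pointing down, gripper open.
Joint ranges: [-176.03, 176.03], [-82.01, 121.73], [-58.28, 71.71], [-173.87, 95.51], [-174.79, -0.11], [-173.66, 173.66]. Speed limits (degrees/s): [136.94, 136.94, 172.46, 180, 180, 180].

### API

Orientations are given as [roll, pitch, yaw] about the fixed x, y, z axes, in that order (R = Rz(yaw) Ry(pitch) Rx(roll)).
In Python, from plant import ctrl, vision, nets gives the robot as it stands.
- The arm moves only by the shell command python3 -m jog 'ROWS'. ROWS is text: rows parted by semicolons, each of 7 numbers parted by spaces: the turn, a rotation vector about the tool's x, y, z in units of 0.1 rad (1.0 is 0.1 rad), then the shift along the tool's x, y, z in units of 4 cm (1.0 is 4 cm), then the opening, from -1 (shut) to 1 (fully open). In form: rx ry rz x y z jaw; .... A call has 1 to 8 rows; each row shifts and turns the commanded pose from where the row before left it, along the tool's axes as they then stand; what a row does not reach is not made up. A row lasts 1/8 s, in which the tool goes at most 62.5 mm and 10.7 degrees, less where a joint would pass 70% of its speed; a pose out of reach is approached as far as the arm can. A call with a number of a shift or a turn outside -1 to 1 is refused whole. A call with a gripper value outside its range is refused whole. The fingers move at their own pace and stop on an object; the grip force is fixed at half the most. Time passes only in rows, so rows that do not move let the fingers close. It gives the time, the measured TCP pose, the force and the opening at its end, in the units of the state.
- ctrl.get_obs(): the state, without advancing time (a new reading comes with each control period).
- vision.snapshot(name): name is "scene" or "top"; returns (picture, depth): 400x640x3 uint8, red, green, blue; 400x640 float32, m along the optical axis (not along the pixel's ray), 0 where there is no reading.
- vision.camera_info(name): a dict with "camera_matrix" (3x3 intrinsics, pixels), "camera_from_world" (4x4, takes a point from world to camera coordinates). Camera axes: x right, y down, z forward; pixel columns grow to the right and rows downward; lengths in m; the calibration is good to about 2 mm. A picture is of the moment at which its call begins. camera_info takes no time and is no camera call.
- ctrl.close_job(): hands the job in, once; it reports no verdict.
Trained networks look in the newest picture that a camera, given by its name, has taken for a name from the list of things; names that differ only in an ending like _2 or _b are one class to them, and where a whole thing is asked for, a point or a joint stands for the part that bears it (a point fixed in the world has none). Each returns a list of dicts, best first, with "score" (0 to 1); they miss things now and then, are a little off and sometimes report something else, mostly with a low value. They report only what shows in the picture. A call takes as long as a camera call. They do not tell look-alikes from the thing itself.
- nets.boxes_of(target, camera): "location" ([x, y, z] in m, in world coordinates, good to about 4 mm: the middle of the surface that is visible of it).
The state is a dict: "clock": time; "joint_pos": joint angles; "qvel": joint speeds; "tau": joint torques, N m; "tool_pos": TCP position; "orientation": TCP orientation; "force": force on the tool from outside, world axes, zero at the start; "moment": the same for the moment, N m; "opening": finger opening in m.
Only numpy, scipy, OpenCV 4.12 (cv2) and the standard library are available. Lean on these libraries where they do the work, as an engineer would, in place of code of your own. Each camera call takes 0.05 s, during which the arm holds its last target.

### The job

A plaster mould is waiting in the wooden clamping frame, and the clamp's screw has only 24 mm of travel left. Choose the wooden packing block that fits in the gap between the mould and the steel screw pad and leaves less than those 24 mm of play, then set it down (do not drop it) upright, square and fully home on the frame's base board, centred along the gap, and let go of it.

Things in the scene. Friction and masses are not known exactly. Their poses are not given: they have to be found in the camera images.
- thin_block_mid (a point): the thinner of two plain light-wood packing blocks, standing upright and loose on the table: 62 mm long (own x), 30 mm thick (own y), 100 mm tall (own z). Both blocks have the same length and height and differ only in thickness; which stands where varies. This point is the block's centre, 50 mm above its underside. It can be gripped from above across its 62 mm length, or across its thickness near the top.
- thick_block_mid (a point): the thicker of two plain light-wood packing blocks, standing upright and loose on the table: 62 mm long (own x), 44 mm thick (own y), 100 mm tall (own z). Both blocks have the same length and height and differ only in thickness; which stands where varies. This point is the block's centre, 50 mm above its underside. It can be gripped from above across its 62 mm length, or across its thickness near the top.
- mould_face (a point): the gap's side at the white plaster mould (a low two-part block, 120 mm wide, 50 mm high above the base board) in the fixed wooden frame. The point lies at the foot of the mould's face, half-way along the face, on top of the base board (the board is 15 mm thick and lies on the table; it is the floor of the gap, 150 mm wide). Own +y points straight across the gap to the pad, own x runs along the gap, which is open at both ends, z is up.
- pad_face (a point): the gap's other side: the steel pad of the clamp's screw (80 mm wide, 45 mm high above the base board, does not move). The point lies at the foot of the pad's face, on top of the base board, straight across from mould_face; same axes. Its distance from mould_face is the width of the gap, 38 to 61 mm, different each time. The wooden board behind the pad, which carries the screw, is 55 mm high above the base board; nothing else of the frame is higher.
There are look-alikes about, which are no part of the job. What is shaped like the part that bears thin_block_mid but turquoise is not meant. Leave any purple look-alike of the part that bears thick_block_mid alone.

How it is judged:
By the outcome, as a careful person would: the job done as asked, in the order asked, and still so for the second after the job is handed in, with the robot touching nothing.
It also fails if it takes over 32 s, if anything falls off the work surface, if the arm or the gripper's body presses on something with over 40 N, if the wrist force passes 120 N, or if a joint passes its speed limit or range.

## Working session

There is one attempt and no reset: what is moved stays moved. The work goes in short steps, Python scripts to look and compute and a shell command to move; the robot and the scene stay as the last step left them, time stands still between calls to the robot, and variables do not carry over. Pictures are saved under pics/ and viewed, and the job is handed in when it is done.

```bash
mkdir -p pics; ls; python3 - <<'E'
from plant import ctrl,vision,nets
import cv2,numpy as np
for n in ("scene","top"):
    p,d=vision.snapshot(n); cv2.imwrite(f"pics/{n}0.png",p[:,:,::-1]); np.savez(f"{n}0.npz",p=p,d=d)
    for t in ("thin_block_mid","thick_block_mid","mould_face","pad_face"):
        print(n,t,[(np.round(r["location"],3).tolist(),round(r["score"],2)) for r in nets.boxes_of(t,n)])
o=ctrl.get_obs(); print(o)
E
```

```text
pics
scene thin_block_mid [([0.636, -0.159, 0.064], 0.84), ([0.642, -0.263, 0.077], 0.59)]
scene thick_block_mid [([0.47, -0.267, 0.062], 0.77), ([0.442, -0.36, 0.069], 0.69)]
scene mould_face [([0.575, 0.023, 0.053], 0.58)]
scene pad_face [([0.52, 0.154, 0.046], 0.84)]
top thin_block_mid [([0.617, -0.148, 0.102], 0.97), ([0.608, -0.249, 0.102], 0.95)]
top thick_block_mid [([0.441, -0.244, 0.105], 0.69), ([0.42, -0.346, 0.103], 0.63)]
top mould_face [([0.447, -0.246, 0.105], 0.16)]
top pad_face [([0.518, 0.232, 0.05], 0.94)]
{'clock': 0.5, 'joint_pos': array([-5.69458371e+01,  2.05463418e+01,  6.79961833e-01, -1.70693370e-03,
       -7.01356307e+01, -1.65068931e+01]), 'qvel': array([-0.01268194, -0.06070213,  0.05018829,  0.11108341, -0.08722154,
       -0.03804489]), 'tau': array([ 6.64501513e-04, -5.81797993e+01,  2.93067455e+01,  6.99715242e+00,
        1.19585241e-02, -2.87410739e-05]), 'tool_pos': array([ 0.19221891, -0.64700634,  0.19054088]), 'orientation': array([ 1.79999032e+02, -2.38395013e-03,  1.06546690e+02]), 'force': array([ 0.37106002,  0.10500627, -0.7710014 ]), 'moment': array([-0.01522039,  0.02178847, -0.01437641]), 'opening': 0.08781781661244771}
```

View pics/scene0.png

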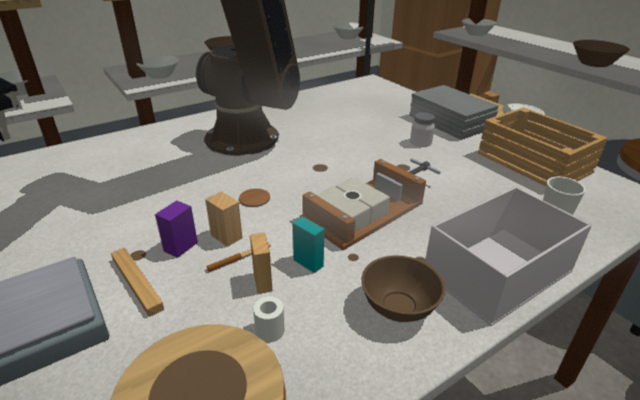

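View pics/top0.png

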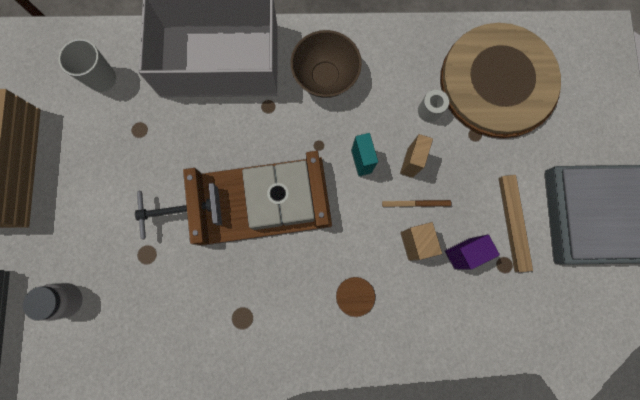

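The top view shows the plain blocks at (418,158), thin, and (425,242), thick. The turquoise look-alike is at (365,154) and the purple one at (472,252). The frame is at (255,200), with the mould at (278,195) and the pad at (213,203). Next I'll measure them from depth.

```bash
cat > h.py <<'E'
import numpy as np,cv2
from plant import vision
def cloud(n,d):
    ci=vision.camera_info(n);K=np.array(ci["camera_matrix"]);T=np.linalg.inv(np.array(ci["camera_from_world"]))
    v,u=np.mgrid[0:400,0:640]
    P=np.stack([(u-K[0,2])/K[0,0]*d,(v-K[1,2])/K[1,1]*d,d,np.ones_like(d)],-1)
    W=(P@T.T)[...,:3]; W[d==0]=np.nan; return W
E
python3 - <<'E'
from h import *
import warnings
for n in("top","scene"):
    z=np.load(n+"0.npz");W=cloud(n,z["d"])
    ci=vision.camera_info(n); T=np.linalg.inv(np.array(ci["camera_from_world"]));print(n,"cam",T[:3,3].round(3),T[:3,2].round(3),ci["camera_matrix"][0][0])
    for nm,c in(("thin",(.608,-.249)),("thick",(.441,-.244)),("turq",(.617,-.148)),("purp",(.42,-.346))):
        m=(abs(W[...,0]-c[0])<.055)&(abs(W[...,1]-c[1])<.05)&(W[...,2]>.09)&(W[...,2]<.115)
        p=W[m]; r=cv2.minAreaRect((p[:,:2]*1000).astype(np.float32)); print(nm,m.sum(),r,np.median(p[:,2]))
# frame profile from top
z=np.load("top0.npz");W=cloud("top",z["d"])
for v in range(175,236,6):
    print(v,' '.join(f"{int(1000*W[v,u,1])}/{int(1000*W[v,u,2])}" for u in range(190,262,2)))
im=z["p"][130:260,120:340,::-1]; cv2.imwrite("pics/crop.png",cv2.resize(im,None,fx=3.6,fy=3.6,interpolation=cv2.INTER_CUBIC))
E
```

```text
top cam [ 0.394 -0.044  0.912] [ 0.167 -0.003 -0.986] 435.6417313368268
thin 517 ((618.4578247070312, -255.79962158203125), (30.279666900634766, 63.15317916870117), 70.40616607666016) 0.10007009630202612
thick 816 ((445.685546875, -255.47134399414062), (61.84165573120117, 44.705360412597656), 13.79532241821289) 0.10001001494699047
turq 515 ((622.8848876953125, -150.552978515625), (62.97956466674805, 30.36992073059082), 13.407440185546875) 0.0999595179788142
purp 835 ((424.3226013183594, -353.8076171875), (43.83190155029297, 62.89728927612305), 24.703689575195312) 0.10007616000565456
scene cam [ 1.217 -0.532  0.627] [-0.69   0.469 -0.551] 445.13345257852825
thin 407 ((620.3969116210938, -256.9883117675781), (30.015914916992188, 64.2811279296875), 70.66683197021484) 0.10049557079604177
thick 454 ((447.4276428222656, -256.8499755859375), (64.06333923339844, 45.658119201660156), 15.089887619018555) 0.1003794871482116
turq 409 ((624.5309448242188, -151.7115478515625), (63.17657470703125, 31.455650329589844), 13.612317085266113) 0.10025721821065603
purp 505 ((424.5437316894531, -354.982971
[... 290 characters left out ...]
/62 81/66 77/63 73/65 69/64 65/67 61/65 57/63
181 194/70 190/70 187/68 183/69 183/53 184/36 184/18 181/15 176/15 172/15 168/16 164/14 160/14 155/16 152/13 147/14 143/15 138/16 135/13 130/14 126/13 122/13 117/16 113/16 109/15 105/15 101/15 89/64 85/66 81/66 77/63 73/65 69/62 65/66 61/63 57/66
187 194/69 191/67 186/70 182/71 181/59 181/45 181/27 180/14 177/12 172/14 157/58 153/60 150/54 152/30 151/13 146/16 143/14 138/14 134/14 130/15 126/14 121/17 117/15 113/16 109/13 105/13 101/13 89/63 85/64 81/66 77/63 73/65 69/66 65/64 61/65 57/65Traceback (most recent call last):
  File "<stdin>", line 12, in <module>
  File "<stdin>", line 12, in <genexpr>
ValueError: cannot convert float NaN to integer
```

```bash
python3 - <<'E'
from h import *
P={}
for n in("top","scene"):
    z=np.load(n+"0.npz");W=cloud(n,z["d"])
    reg=(W[...,0]>.40)&(W[...,0]<.66)
    # mould top
    m=reg&(W[...,1]>-.03)&(W[...,1]<.11)&(abs(W[...,2]-.065)<.006)
    p=W[m]; r=cv2.minAreaRect((p[:,:2]*1000).astype(np.float32)); print(n,"mould",m.sum(),r,cv2.boxPoints(r).round(1).tolist(),np.median(p[:,2]))
    # edge points: max y per x bin
    q=[]
    for x in np.arange(.44,.62,.006):
        s=p[(p[:,0]>=x)&(p[:,0]<x+.006)]
        if len(s)>3: q.append((x+.003,s[:,1].max()))
    print("mouldedge",(np.array(q)*1000).round(0).tolist())
    # pad top & face
    m=reg&(W[...,1]>.11)&(W[...,1]<.172)&(W[...,2]>.025)&(W[...,2]<.066)
    p=W[m]; print("pad x",p[:,0].min(),p[:,0].max(),m.sum())
    t=p[(p[:,2]>.05)]; print(" padtop",cv2.minAreaRect((t[:,:2]*1000).astype(np.float32)))
    f=p[(p[:,2]<.052)]; 
    q=[]
    for x in np.arange(.44,.62,.008):
        s=p[(p[:,0]>=x)&(p[:,0]<x+.008)]
        if len(s)>2: q.append((x+.004,np.median(s[:,1]),s[:,1].min(),len(s)))
    print("padface",[[round(a*1000) if a<1 else a for a in b] for b in q])
    # board
    m=(W[...,0]>.40)&(W[...,0]<.66)&(W[...,1]>.095)&(W[...,1]<.145)&(abs(W[...,2]-.015)<.005)
    p=W[m];print("board",m.sum(),[ (round(float(y),3),p[abs(p[:,1]-y)<.004][:,0].min().round(3),p[abs(p[:,1]-y)<.004][:,0].max().round(3)) for y in(.105,.115,.125,.135)])
z=np.load("top0.npz")
im=z["p"][130:260,120:340,::-1]; cv2.imwrite("pics/crop.png",cv2.resize(im,None,fx=3.6,fy=3.6,interpolation=cv2.INTER_CUBIC))
E
```

```text
top mould 3555 ((543.9185791015625, 25.669647216796875), (120.17347717285156, 125.06080627441406), 7.358883380889893) [[476.29998779296875, 80.0], [492.29998779296875, -44.0], [611.5, -28.600000381469727], [595.5, 95.4000015258789]] 0.06497385436767855
mouldedge [[479.0, 78.0], [485.0, 81.0], [491.0, 81.0], [497.0, 81.0], [503.0, 83.0], [509.0, 83.0], [515.0, 83.0], [521.0, 85.0], [527.0, 85.0], [533.0, 87.0], [539.0, 87.0], [545.0, 87.0], [551.0, 89.0], [557.0, 89.0], [563.0, 90.0], [569.0, 92.0], [575.0, 92.0], [581.0, 92.0], [587.0, 94.0], [593.0, 94.0], [599.0, 82.0], [605.0, 38.0], [611.0, -4.0]]
pad x 0.4492915770513426 0.5671354814532249 500
 padtop ((507.6027526855469, 155.45974731445312), (29.723772048950195, 115.86871337890625), 85.87177276611328)
padface [[452, 168, 167, 18], [460, 168, 168, 21], [468, 170, 169, 19], [476, 171, 170, 19], [484, 171, 145, 23], [492, 144, 141, 40], [500, 145, 142, 33], [508, 146, 143, 31], [516, 152, 144, 55], [524, 155, 145, 61], [532, 153, 147, 51], [540, 151, 148, 37], [548, 151, 149, 33], [556, 153, 150, 32], [564, 152, 151, 27]]
board 16
[... 839 characters left out ...]
ad x 0.4490215875143757 0.5681387753789358 494
 padtop ((510.6506042480469, 155.72479248046875), (114.89187622070312, 32.50091552734375), 0.12736111879348755)
padface [[452, 167, 165, 21], [460, 168, 165, 25], [468, 169, 166, 18], [476, 171, 169, 14], [484, 171, 167, 11], [492, 143, 139, 39], [500, 144, 139, 40], [508, 144, 141, 34], [516, 145, 142, 34], [524, 147, 143, 43], [532, 148, 142, 34], [540, 149, 146, 40], [548, 150, 147, 37], [556, 150, 147, 36], [564, 153, 148, 65], [572, 156, 151, 3]]
board 234 [(0.105, np.float64(0.582), np.float64(0.61)), (0.115, np.float64(0.574), np.float64(0.609)), (0.125, np.float64(0.562), np.float64(0.607)), (0.135, np.float64(0.461), np.float64(0.606))]
```

View pics/crop.png

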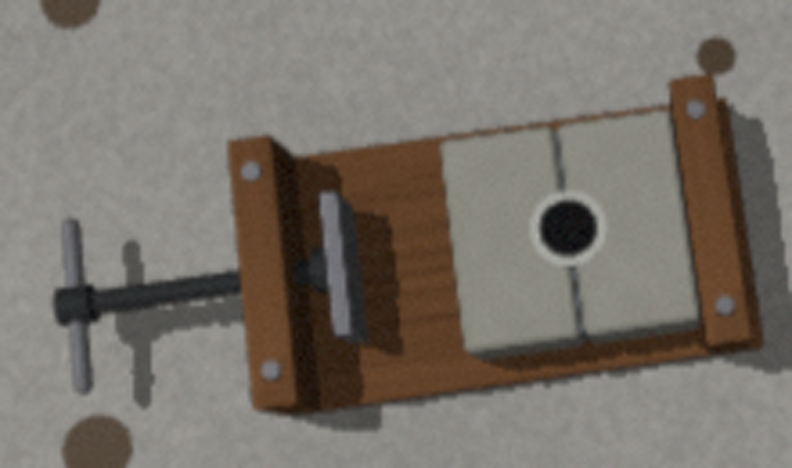

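The gap measures about 59–60 mm, so the thick block leaves about 16 mm of play and the thin one about 30 mm. That means the thick block, at (0.446,-0.256) with its long axis at about 14°. The gap centre is about (0.532,0.117), and the gap direction is about 7.4°. I'll turn the tool first.

```bash
cat > rel.py <<'E'
import sys,numpy as np
from scipy.spatial.transform import Rotation as R
from plant import ctrl
def rel(x,y,z,yaw):
    o=ctrl.get_obs();A=R.from_euler('xyz',o["orientation"],degrees=True);B=R.from_euler('xyz',[180,0,yaw],degrees=True)
    print("clock",o["clock"],"pos",o["tool_pos"].round(4),o["orientation"].round(2),"F",o["force"].round(1),"open",round(o["opening"],4))
    print("turn units",((A.inv()*B).as_rotvec()/.1).round(2),"shift units (after turn)",(B.inv().apply(np.array([x,y,z])-o["tool_pos"])/.04).round(3))
rel(*map(float,sys.argv[1:]))
E
python3 -m jog '0 0 -1 0 0 0 1;0 0 -1 0 0 0 1;0 0 -1 0 0 0 1;0 0 -1 0 0 0 1;0 0 -1 0 0 0 1;0 0 -1 0 0 0 1;0 0 -1 0 0 0 1;0 0 -1 0 0 0 1'
python3 -m jog '0 0 -1 0 0 0 1;0 0 -1 0 0 0 1;0 0 -1 0 0 0 1;0 0 -1 0 0 0 1;0 0 -1 0 0 0 1;0 0 -1 0 0 0 1;0 0 -1 0 0 0 1;0 0 -0.3 0 0 0 1'
python3 rel.py .4462 -.2560 .191 194.2
```

```text
clock: 1.5
tool_pos: [0.1922, -0.647, 0.1906]
orientation: [-180.0, 0.0, 152.6]
force: [0.6, -0.1, -0.4]
opening: 0.0877
clock: 2.5
tool_pos: [0.1922, -0.647, 0.1906]
orientation: [-180.0, 0.0, -165.7]
force: [-0.0, 0.4, -0.4]
opening: 0.0879
clock 2.5 pos [ 0.1922 -0.647   0.1906] [-180.      0.   -165.74] F [-0.   0.4 -0.4] open 0.0879
turn units [-0.    0.    0.01] shift units (after turn) [-8.553  7.919 -0.01 ]
```

```bash
python3 -m jog '0 0 0 -0.7 0.65 0 1;0 0 0 -0.8 0.74 0 1;0 0 0 -0.8 0.74 0 1;0 0 0 -0.8 0.74 0 1;0 0 0 -0.8 0.74 0 1;0 0 0 -0.8 0.74 0 1;0 0 0 -0.8 0.74 0 1;0 0 0 -0.8 0.74 0 1'
python3 -m jog '0 0 0 -0.8 0.74 0 1;0 0 0 -0.8 0.74 0 1;0 0 0 -0.4 0.4 0 1;0 0 0 -0.2 0.2 0 1;0 0 0 0 0 0 1'
python3 rel.py .4462 -.2560 .061 194.2; python3 - <<'E'
from plant import vision
import cv2
p,d=vision.snapshot("scene"); cv2.imwrite("pics/s1.png",p[:,:,::-1])
E
```

```text
clock: 3.5
tool_pos: [0.38, -0.3579, 0.1908]
orientation: [-180.0, 0.0, -165.9]
force: [-0.1, -0.7, -0.5]
opening: 0.0873
clock: 4.12
tool_pos: [0.4443, -0.2567, 0.1907]
orientation: [-180.0, 0.0, -165.8]
force: [0.1, -0.7, -0.1]
opening: 0.0876
clock 4.125 pos [ 0.4443 -0.2567  0.1907] [-1.7999e+02  1.0000e-02 -1.6577e+02] F [ 0.1 -0.7 -0.1] open 0.0876
turn units [-0.  0.  0.] shift units (after turn) [-0.051  0.005  3.241]
```

View pics/s1.png

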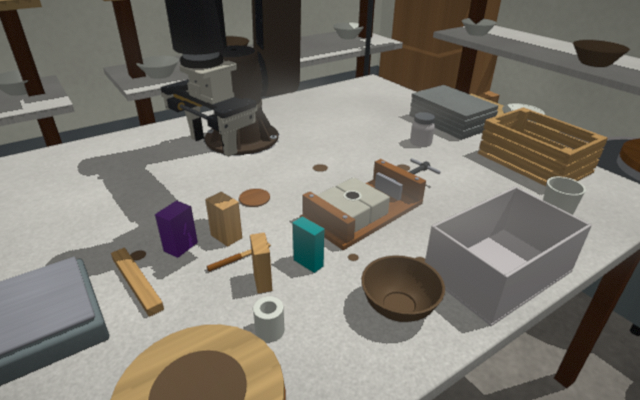

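```bash
python3 - <<'E'
from plant import vision
import numpy as np
ci=vision.camera_info("scene");K=np.array(ci["camera_matrix"]);T=np.array(ci["camera_from_world"])
c=np.array([.4443,-.2567,.191]);d=np.array([np.cos(np.radians(14.2)),np.sin(np.radians(14.2)),0])
for s in(-.055,0,.055):
    p=K@(T@np.r_[c+s*d,1])[:3];print(s,p[:2]/p[2])
E
```

```text
-0.055 [199.04359271 153.41396877]
0 [215.28660759 161.95098084]
0.055 [232.66417307 171.08429059]
```

```bash
python3 - <<'E'
import cv2
im=cv2.imread("pics/s1.png")[60:260,140:300]; cv2.imwrite("pics/s1z.png",cv2.resize(im,None,fx=3,fy=3,interpolation=cv2.INTER_CUBIC))
from h import *
p,d=vision.snapshot("top"); W=cloud("top",d)
cv2.imwrite("pics/t1.png",p[:,:,::-1])
E
```

```text
(no output)
```

View pics/s1z.png

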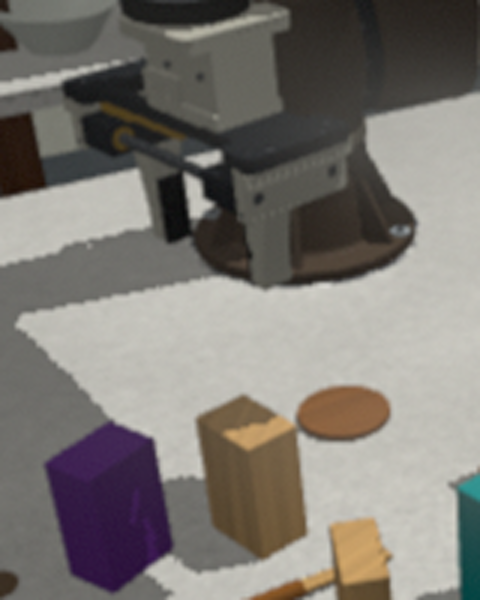

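View pics/t1.png

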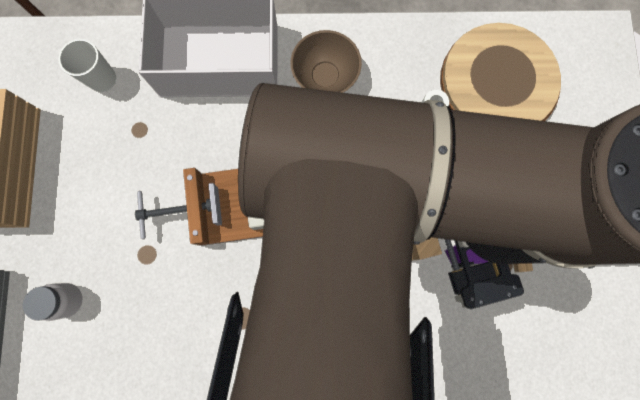

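```bash
python3 - <<'E'
from h import *
p,d=vision.snapshot("scene"); W=cloud("scene",d)
cv2.imwrite("pics/s2.png",p[:,:,::-1])
m=(abs(W[...,0]-.444)<.12)&(abs(W[...,1]+.257)<.12)&(W[...,2]>.13)&(W[...,2]<.5)
q=W[m]; print(m.sum(),q.min(0),q.max(0))
for lo in np.arange(.18,.36,.01):
    s=q[(q[:,2]>=lo)&(q[:,2]<lo+.01)]
    if len(s): print(round(lo,2),len(s),s.min(0).round(3),s.max(0).round(3))
for u,v in((198,137),(231,150),(228,146),(199,133)): print(u,v,W[v,u])
E
```

```text
8047 [ 0.34612449 -0.31873137  0.22712486] [ 0.54748105 -0.19637889  0.49998898]
0.22 17 [ 0.393 -0.28   0.227] [ 0.498 -0.236  0.23 ]
0.23 118 [ 0.39  -0.283  0.23 ] [ 0.505 -0.232  0.24 ]
0.24 124 [ 0.387 -0.283  0.24 ] [ 0.506 -0.233  0.25 ]
0.25 129 [ 0.387 -0.283  0.25 ] [ 0.507 -0.232  0.26 ]
0.26 140 [ 0.386 -0.283  0.26 ] [ 0.508 -0.232  0.27 ]
0.27 121 [ 0.384 -0.285  0.27 ] [ 0.511 -0.232  0.28 ]
0.28 44 [ 0.382 -0.287  0.28 ] [ 0.511 -0.232  0.289]
0.29 200 [ 0.367 -0.316  0.29 ] [ 0.542 -0.198  0.3  ]
0.3 441 [ 0.366 -0.317  0.3  ] [ 0.541 -0.198  0.31 ]
0.31 447 [ 0.362 -0.318  0.31 ] [ 0.547 -0.196  0.32 ]
0.32 402 [ 0.362 -0.319  0.32 ] [ 0.546 -0.197  0.33 ]
0.33 970 [ 0.346 -0.319  0.33 ] [ 0.547 -0.198  0.34 ]
0.34 243 [ 0.433 -0.288  0.34 ] [ 0.5   -0.223  0.35 ]
0.35 246 [ 0.435 -0.287  0.35 ] [ 0.499 -0.224  0.36 ]
198 137 [ 0.40217962 -0.27061797  0.23334743]
231 150 [ 0.49942485 -0.24249353  0.23772835]
228 146 [ 0.50531978 -0.24989803  0.25068797]
199 133 [ 0.39882043 -0.26622656  0.23975687]
```

```bash
python3 -m jog '0 0 0 -0.05 0 0.4 1;0 0 0 0 0 0.6 1;0 0 0 0 0 0.4 1;0 0 0 0 0 0 1'
python3 rel.py .4462 -.2560 .061 194.2; python3 - <<'E'
from h import *
p,d=vision.snapshot("scene"); W=cloud("scene",d)
cv2.imwrite("pics/s3.png",cv2.resize(p[60:260,140:300,::-1],None,fx=3,fy=3,interpolation=cv2.INTER_CUBIC))
m=(abs(W[...,0]-.444)<.12)&(abs(W[...,1]+.257)<.08)&(W[...,2]>.105)&(W[...,2]<.5)
q=W[m]
for lo in np.arange(.1,.30,.01):
    s=q[(q[:,2]>=lo)&(q[:,2]<lo+.01)]
    if len(s): print(round(lo,2),len(s),s.min(0).round(3),s.max(0).round(3))
E
```

```text
clock: 4.78
tool_pos: [0.4449, -0.2564, 0.1329]
orientation: [179.9, -0.2, -165.8]
force: [0.6, -0.1, -0.4]
opening: 0.0879
clock 4.775 pos [ 0.4449 -0.2564  0.1329] [ 1.7992e+02 -1.7000e-01 -1.6583e+02] F [ 0.6 -0.1 -0.4] open 0.0879
turn units [ 0.01 -0.03 -0.  ] shift units (after turn) [-3.500e-02  1.000e-03  1.798e+00]
0.16 1 [ 0.4   -0.261  0.169] [ 0.4   -0.261  0.169]
0.17 93 [ 0.387 -0.281  0.17 ] [ 0.506 -0.232  0.18 ]
0.18 115 [ 0.389 -0.282  0.18 ] [ 0.506 -0.231  0.19 ]
0.19 108 [ 0.389 -0.282  0.19 ] [ 0.509 -0.233  0.2  ]
0.2 120 [ 0.386 -0.282  0.2  ] [ 0.511 -0.233  0.21 ]
0.21 101 [ 0.387 -0.283  0.21 ] [ 0.511 -0.23   0.22 ]
0.22 40 [ 0.385 -0.284  0.22 ] [ 0.511 -0.231  0.229]
0.23 110 [ 0.369 -0.315  0.23 ] [ 0.543 -0.198  0.24 ]
0.24 349 [ 0.368 -0.316  0.24 ] [ 0.541 -0.197  0.25 ]
0.25 430 [ 0.362 -0.316  0.25 ] [ 0.545 -0.195  0.26 ]
0.26 327 [ 0.363 -0.318  0.26 ] [ 0.548 -0.197  0.27 ]
0.27 1027 [ 0.347 -0.317  0.27 ] [ 0.548 -0.198  0.28 ]
0.28 225 [ 0.372 -0.287  0.28 ] [ 0.512 -0.221  0.29 ]
0.29 218 [ 0.436 -0.287  0.29 ] [ 0.5   -0.223  0.3  ]
```

View pics/s3.png

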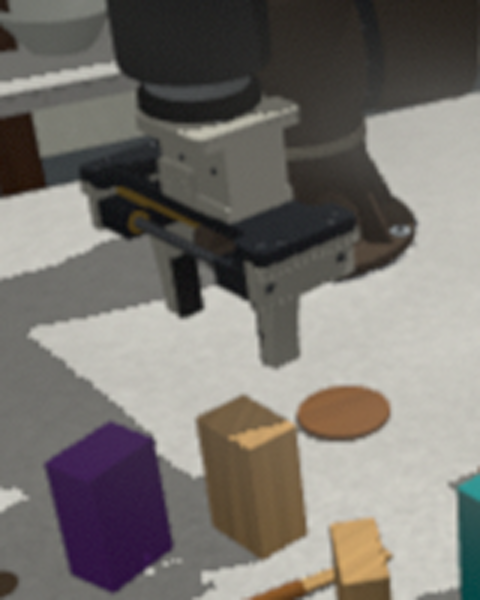

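```bash
python3 - <<'E'
from h import *
p,d=vision.snapshot("scene"); W=cloud("scene",d)
m=(abs(W[...,0]-.444)<.12)&(abs(W[...,1]+.257)<.08)&(W[...,2]>.175)&(W[...,2]<.215)
q=W[m][:,:2]-[.4449,-.2564]
a=np.radians(14.17);u=q@[np.cos(a),np.sin(a)];v=q@[-np.sin(a),np.cos(a)]
print(np.percentile(u*1000,[0,2,98,100]))
for s in(-1,1):
    k=u*s>0; print(s,np.percentile(u[k]*1000,[1,50,99]).round(1),np.percentile(v[k]*1000,[0,2,50,98,100]).round(1))
m=(abs(W[...,0]-.446)<.05)&(abs(W[...,1]+.256)<.045)&(W[...,2]>.094)&(W[...,2]<.106)
q=W[m][:,:2]-[.4449,-.2564];u=q@[np.cos(a),np.sin(a)];v=q@[-np.sin(a),np.cos(a)]
print("block",np.percentile(u*1000,[1,99]),np.percentile(v*1000,[1,99]))
E
```

```text
[-63.05539639 -57.52355189  64.56384959  65.75756681]
-1 [-60.5 -44.7 -40.8] [-13.2 -12.4  -6.6   8.7   9.7]
1 [44.8 60.1 65.4] [-12.9 -12.7  -7.1   9.5  11.3]
block [-29.18759376  33.6311431 ] [-22.54267688  21.35833868]
```

The camera shows the fingertips 36 mm above the reported TCP, at both heights I checked, while x and y agree. I'll trust the camera for z and descend in stages, watching the force.

```bash
python3 -m jog '0 0 0 -0.035 0 0.4 1;0 0 0 0 0 0.6 1;0 0 0 0 0 0.4 1;0 0 0 0 0 0 1'
python3 - <<'E'
from h import *
p,d=vision.snapshot("scene"); W=cloud("scene",d)
cv2.imwrite("pics/s4.png",cv2.resize(p[60:260,140:300,::-1],None,fx=3,fy=3,interpolation=cv2.INTER_CUBIC))
E
python3 rel.py .4462 -.2560 .025 194.2
```

```text
clock: 5.38
tool_pos: [0.4466, -0.2558, 0.0773]
orientation: [179.9, -0.1, -165.8]
force: [-0.1, 0.3, 1.5]
opening: 0.0875
clock 5.425 pos [ 0.4473 -0.256   0.0783] [ 1.7999e+02 -4.0000e-02 -1.6578e+02] F [0.5 0.2 0.3] open 0.0879
turn units [ 0.   -0.01  0.  ] shift units (after turn) [0.027 0.007 1.333]
```

View pics/s4.png

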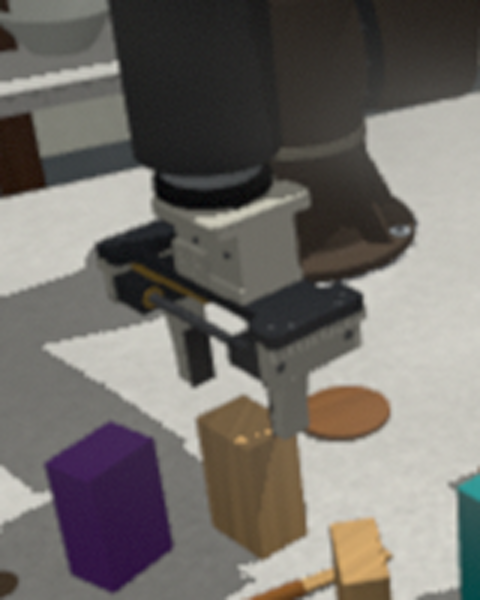

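The tips are just above the block's top and straddle it well, which confirms the offset.

```bash
python3 -m jog '0 0 0 0.01 0 0.3 1;0 0 0 0 0 0.5 1;0 0 0 0 0 0.4 1;0 0 0 0 0 0.1 1;0 0 0 0 0 0 1'
python3 -m jog '0 0 0 0 0 0 -1;0 0 0 0 0 0 -1;0 0 0 0 0 0 -1;0 0 0 0 0 0 -1;0 0 0 0 0 0 -1'
python3 - <<'E'
from h import *
p,d=vision.snapshot("scene"); W=cloud("scene",d)
cv2.imwrite("pics/s5.png",cv2.resize(p[60:260,140:300,::-1],None,fx=3,fy=3,interpolation=cv2.INTER_CUBIC))
E
python3 rel.py .4462 -.2560 .16 194.2
```

```text
clock: 6.05
tool_pos: [0.4472, -0.2562, 0.0267]
orientation: [-180.0, 0.0, -165.8]
force: [-0.6, 0.5, 0.1]
opening: 0.0876
clock: 6.68
tool_pos: [0.4472, -0.2562, 0.0269]
orientation: [-180.0, 0.0, -165.8]
force: [-1.7, 1.1, 4.4]
opening: 0.0619
clock 6.725 pos [ 0.4472 -0.2562  0.0268] [-1.7999e+02  1.0000e-02 -1.6579e+02] F [-2.1 -0.   4.4] open 0.062
turn units [-0.  0.  0.] shift units (after turn) [ 0.022  0.011 -3.329]
```

View pics/s5.png

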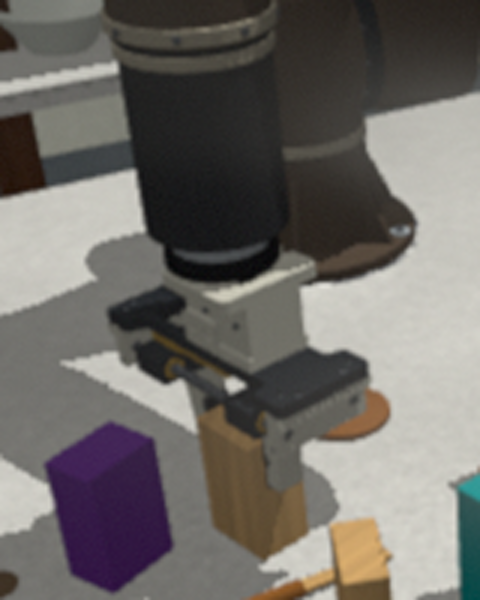

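```bash
python3 -m jog '0 0 0 0 0 -0.2 -1;0 0 0 0 0 -0.5 -1;0 0 0 0 0 -0.7 -1;0 0 0.3 0 0 -0.7 -1;0 0 0.3 0 0 -0.7 -1;0 0 0.3 0 0 -0.4 -1;0 0 0.29 0 0 -0.13 -1;0 0 0 0 0 0 -1'
python3 rel.py .532 .117 .16 187.4
```

```text
clock: 7.72
tool_pos: [0.4468, -0.256, 0.1592]
orientation: [180.0, -0.0, -172.6]
force: [-0.2, -0.3, -1.7]
opening: 0.0618
clock 7.725 pos [ 0.4468 -0.256   0.1592] [ 1.7997e+02 -3.0000e-02 -1.7264e+02] F [-0.2 -0.3 -1.7] open 0.0618
turn units [ 0.   -0.01 -0.01] shift units (after turn) [-3.314  8.972 -0.019]
```

```bash
python3 -m jog '0 0 0 -0.15 0.4 0 -1;0 0 0 -0.26 0.7 0 -1;0 0 0 -0.33 0.9 0 -1;0 0 0 -0.33 0.9 0 -1;0 0 0 -0.33 0.9 0 -1;0 0 0 -0.33 0.9 0 -1;0 0 0 -0.33 0.9 0 -1;0 0 0 -0.33 0.9 0 -1'
python3 -m jog '0 0 0 -0.33 0.9 0 -1;0 0 0 -0.3 0.8 0 -1;0 0 0 -0.2 0.55 0 -1;0 0 0 -0.08 0.2 0 -1;0 0 0 0 0 0 -1'
python3 - <<'E'
from h import *
for n in("scene","top"):
    p,d=vision.snapshot(n); np.savez(n+"6.npz",p=p,d=d)
    cv2.imwrite(f"pics/{n}6.png",p[:,:,::-1])
E
python3 rel.py .532 .117 .042 187.4
```

```text
clock: 8.72
tool_pos: [0.5079, 0.016, 0.1589]
orientation: [-180.0, -0.1, -172.6]
force: [0.2, 0.7, -2.0]
opening: 0.0617
clock: 9.35
tool_pos: [0.5316, 0.116, 0.1593]
orientation: [-180.0, -0.1, -172.6]
force: [-1.0, -0.7, -0.8]
opening: 0.0619
clock 9.45 pos [0.5315 0.1152 0.1596] [-1.7999e+02 -3.0000e-02 -1.7264e+02] F [-0.  -1.2 -1.1] open 0.0619
turn units [-0.   -0.01 -0.01] shift units (after turn) [-0.018  0.044  2.94 ]
```

View pics/scene6.png

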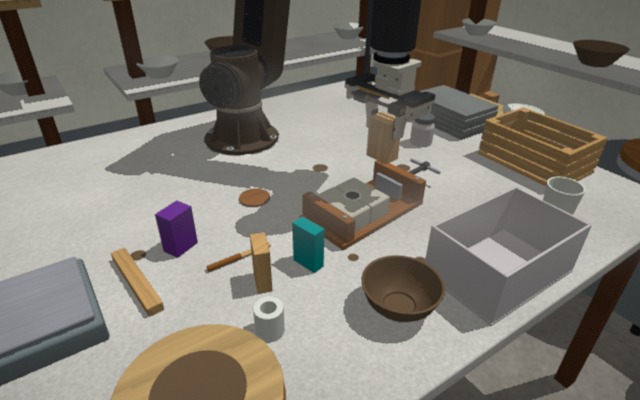

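View pics/top6.png

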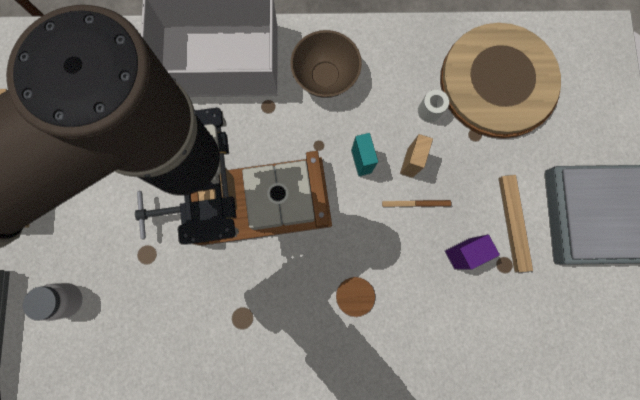

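The block is held over the gap, at (383,137) in the scene view. I'll measure the held block before lowering it.

```bash
cat > blk.py <<'E'
from h import *
import sys
def fit(n,f,zlo,zhi,c=(.532,.117),a=7.4):
    z=np.load(f);W=cloud(n,z["d"]);a=np.radians(a)
    m=(abs(W[...,0]-c[0])<.08)&(abs(W[...,1]-c[1])<.06)&(W[...,2]>zlo)&(W[...,2]<zhi)
    q=W[m]; u=(q[:,:2]-c)@[np.cos(a),np.sin(a)]; v=(q[:,:2]-c)@[-np.sin(a),np.cos(a)]
    print(n,len(q),"zmin",q[:,2].min().round(4),"u pct",np.percentile(u*1000,[0,2,50,98,100]).round(1),"v pct",np.percentile(v*1000,[0,2,50,98,100]).round(1))
    k=(abs(u)<.024)&(v<-.012); 
    if k.sum()>20:
        c1=np.polyfit(u[k],v[k],1); print(" face y: slope deg",np.degrees(np.arctan(c1[0])).round(2),"at u=0 v",(c1[1]*1000).round(2), "tilt deg",np.degrees(np.arctan(np.polyfit(q[k,2],v[k],1)[0])).round(2),k.sum())
    k=(u>.025)&(abs(v)<.018)
    if k.sum()>10: print(" end u median",np.median(u[k])*1000)
E
python3 - <<'E'
from blk import *
fit("scene","scene6.npz",.12,.185)
E
```

```text
scene 630 zmin 0.134 u pct [-32.4 -29.7  17.3  31.4  33.2] v pct [-25.7 -24.8 -21.3  18.   21.4]
 face y: slope deg 0.26 at u=0 v -22.29 tilt deg 0.55 311
 end u median 29.73749948396528
```

```bash
python3 -m jog '0 0 0 -0.01 0.03 0.3 -1;0 0 0 0 0 0.6 -1;0 0 0 0 0 0.6 -1;0 0 0 0 0 0.5 -1;0 0 0 0 0 0.4 -1;0 0 0 0 0 0.2 -1;0 0 0 0 0 0.1 -1;0 0 0 0 0 0 -1'
python3 rel.py .532 .117 .042 187.4
python3 - <<'E'
from h import *
n="scene";p,d=vision.snapshot(n); np.savez(n+"7.npz",p=p,d=d)
cv2.imwrite(f"pics/{n}7.png",cv2.resize(p[60:260,290:450,::-1],None,fx=3,fy=3,interpolation=cv2.INTER_CUBIC))
from blk import fit
fit("scene","scene7.npz",.073,.09)
E
```

```text
clock: 10.45
tool_pos: [0.5324, 0.1172, 0.0519]
orientation: [180.0, 0.0, -172.6]
force: [1.1, -0.4, -1.5]
opening: 0.0617
clock 10.45 pos [0.5324 0.1172 0.0519] [ 1.8000e+02  2.0000e-02 -1.7261e+02] F [ 1.1 -0.4 -1.5] open 0.0617
turn units [ 0.  0. -0.] shift units (after turn) [ 0.01  -0.003  0.249]
scene 160 zmin 0.0732 u pct [-32.5 -30.   10.4  33.3  38.6] v pct [-24.4 -23.8 -20.6   5.2  15.9]
 face y: slope deg -0.21 at u=0 v -21.35 tilt deg -0.76 88
 end u median 31.168388252076248
```

View pics/scene7.png

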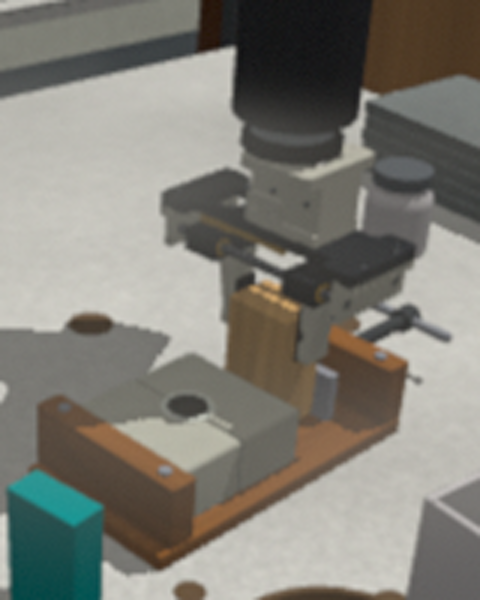

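```bash
python3 -m jog '0 0 0 0 0 0.06 -1;0 0 0 0 0 0.06 -1;0 0 0 0 0 0.05 -1;0 0 0 0 0 0.03 -1;0 0 0 0 0 0 -1'
python3 -m jog '0 0 0 0 0 0.025 -1;0 0 0 0 0 0 -1'
```

```text
clock: 11.12
tool_pos: [0.5321, 0.1171, 0.0436]
orientation: [-180.0, -0.0, -172.6]
force: [0.3, -0.1, -1.3]
opening: 0.0619
clock: 11.38
tool_pos: [0.5321, 0.1171, 0.0427]
orientation: [-180.0, -0.0, -172.6]
force: [0.3, 0.1, -1.3]
opening: 0.0614
```

```bash
python3 -m jog '0 0 0 0 0 0.025 -1;0 0 0 0 0 0 -1'
python3 -m jog '0 0 0 0 0 0.02 -1;0 0 0 0 0 0 -1'
```

```text
clock: 11.62
tool_pos: [0.5323, 0.1172, 0.0419]
orientation: [180.0, 0.0, -172.6]
force: [-0.3, 0.1, -0.0]
opening: 0.0619
clock: 11.88
tool_pos: [0.5323, 0.1171, 0.0419]
orientation: [-180.0, 0.0, -172.6]
force: [-3.2, -0.6, 8.1]
opening: 0.0618
```

The force rose to 8 N at the expected height, so the block is seated. I'll release it and withdraw straight up.

```bash
python3 -m jog '0 0 0 0 0 -0.01 0.6;0 0 0 0 0 0 0.8;0 0 0 0 0 0 1;0 0 0 0 0 0 1;0 0 0 0 0 0 1'
python3 rel.py .532 .117 .19 187.4
python3 - <<'E'
from h import *
n="scene";p,d=vision.snapshot(n); np.savez(n+"8.npz",p=p,d=d)
cv2.imwrite(f"pics/{n}8.png",cv2.resize(p[60:260,290:450,::-1],None,fx=3,fy=3,interpolation=cv2.INTER_CUBIC))
E
```

```text
clock: 12.5
tool_pos: [0.5321, 0.1171, 0.0413]
orientation: [-180.0, -0.0, -172.6]
force: [-0.2, 0.6, 0.8]
opening: 0.0877
clock 12.5 pos [0.5321 0.1171 0.0413] [-1.8000e+02 -1.0000e-02 -1.7261e+02] F [-0.2  0.6  0.8] open 0.0877
turn units [-0. -0. -0.] shift units (after turn) [ 4.000e-03 -3.000e-03 -3.718e+00]
```

View pics/scene8.png

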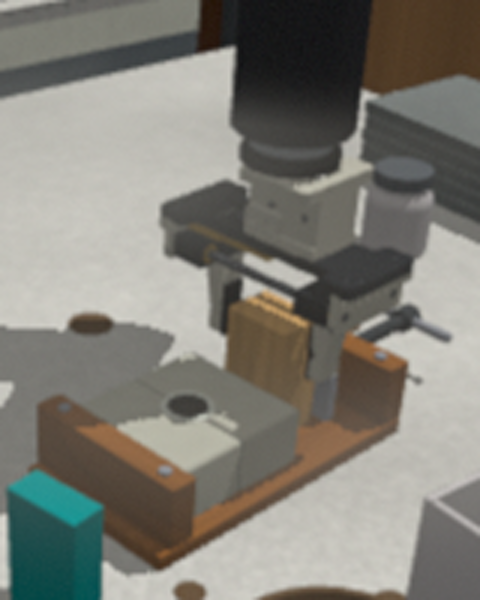

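Released, and the block is standing. I'll retreat up, then towards -y to clear the camera view.

```bash
python3 -m jog '0 0 0 0 0 -0.2 1;0 0 0 0 0 -0.5 1;0 0 0 0 0 -0.8 1;0 0 0 0 0 -0.8 1;0 0 0 0 0 -0.8 1;0 0 0 0 0 -0.6 1;0 0 0 0 0 -0.3 1;0 0 0 0 -0.4 0 1'
python3 -m jog '0 0 0 0 -0.8 0 1;0 0 0 0 -0.9 0 1;0 0 0 0 -0.9 0 1;0 0 0 0 -0.9 0 1;0 0 0 0 -0.9 0 1;0 0 0 0 -0.7 0 1;0 0 0 0 -0.4 0 1;0 0 0 0 0 0 1'
python3 - <<'E'
from h import *
for n in("scene","top"):
    p,d=vision.snapshot(n); np.savez(n+"9.npz",p=p,d=d)
    cv2.imwrite(f"pics/{n}9.png",p[:,:,::-1])
from blk import fit
for n in("scene","top"):
    fit(n,n+"9.npz",.072,.130)
    z=np.load(n+"9.npz");W=cloud(n,z["d"]);m=(abs(W[...,0]-.532)<.06)&(abs(W[...,1]-.117)<.05)&(abs(W[...,2]-.115)<.008)
    p=W[m]
    if len(p)>20: print(cv2.minAreaRect((p[:,:2]*1000).astype(np.float32)),np.median(p[:,2]),len(p), np.linalg.lstsq(np.c_[p[:,:2]-p[:,:2].mean(0),np.ones(len(p))],p[:,2],rcond=None)[0])
E
```

```text
clock: 13.55
tool_pos: [0.5345, 0.1016, 0.2021]
orientation: [180.0, 0.1, -172.5]
force: [0.7, -0.5, -1.1]
opening: 0.0878
clock: 14.55
tool_pos: [0.562, -0.118, 0.2005]
orientation: [180.0, -0.1, -172.7]
force: [-0.3, 0.6, -0.3]
opening: 0.088
scene 713 zmin 0.072 u pct [-31.1 -28.6  11.1  31.9  32.9] v pct [-24.9 -23.1 -16.8  19.3  59.4]
 face y: slope deg -0.65 at u=0 v -20.54 tilt deg 3.31 283
 end u median 30.335183043139985
((533.2229614257812, 115.71148681640625), (63.94500732421875, 46.94388198852539), 7.977899074554443) 0.11538861714703008 320 [-0.0365783   0.05464495  0.11444843]
top 392 zmin 0.072 u pct [-31.7 -31.3   4.2  29.6  30.8] v pct [-21.8 -21.5 -16.6  -1.1   2.3]
 face y: slope deg -0.01 at u=0 v -18.44 tilt deg 7.94 211
 end u median 27.769619000118674
((532.9192504882812, 107.130126953125), (62.5614013671875, 23.690509796142578), 8.149169921875) 0.11462887448820003 293 [-0.01085855  0.06599747  0.11451139]
```

View pics/scene9.png

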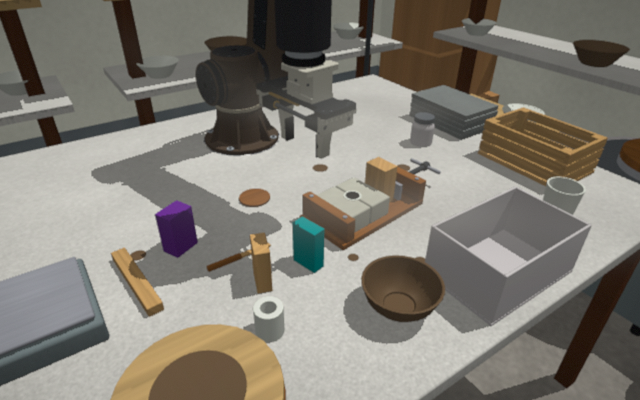

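View pics/top9.png

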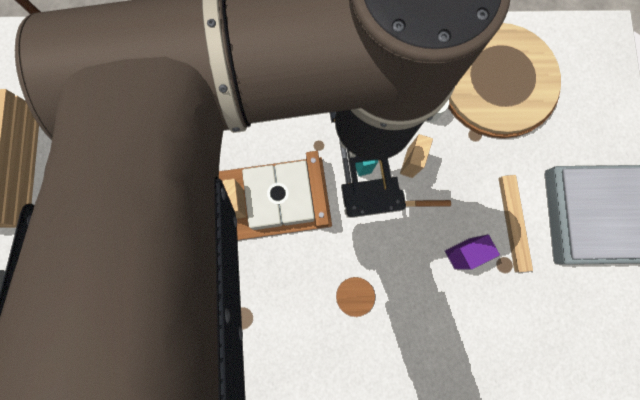

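```bash
python3 - <<'E'
from blk import fit
fit("scene","scene9.npz",.072,.107)
from plant import ctrl
print(ctrl.close_job())
E
```

```text
scene 393 zmin 0.072 u pct [-30.4 -28.6  17.9  31.9  32.7] v pct [-24.7 -23.3 -20.2  18.9  59.4]
 face y: slope deg -0.6 at u=0 v -21.1 tilt deg 0.37 195
 end u median 30.433071915876415
the job is handed in; nothing more can be done
None
```

I put the thick block (44 mm) in the gap and handed the job in at about 14.7 s; no verdict was reported. The gap measured about 59–60 mm, so the thick block leaves about 16 mm of play; the thin one would have left about 30 mm. I gripped the block across its length, lowered it onto the base board until the force read 8 N, then opened the gripper and withdrew.

**Last checks:**
- **Height:** the block's top is at about 0.115 m, as expected for a block fully home on the 15 mm board.
- **Upright and square:** it leans about 0.4° and is turned about 0.6° from the gap direction, both within measurement noise.
- **Position:** it is centred along the gap to about 1 mm, and clear of the mould and the pad by about 7–9 mm each, worked out from its measured position.
- **Surroundings:** the robot is clear of everything, and the turquoise and purple look-alikes and the thin block were not touched.

**What disagreed:**
- **Tool height:** the cameras showed the open fingertips about 36 mm higher than the reported TCP. I relied on the cameras and the contact force for height.
- **Final top view:** the arm partly hid the block, so the last checks rest mainly on the scene camera.
- **First tilt fits:** these read 3.3° (scene) and 7.9° (top) because they included points on the block's top. I repeated only the scene fit without those points, which gave the 0.4°.

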